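# Clip the key hook onto the closed eye

### The arm

A 6-joint arm with a two-finger parallel gripper is mounted at the origin on a cart in front of the work surface, level with it; the furniture and walls round the work are solid. World frame = base frame: x ahead of the robot, y to its left, z up, the work surface at z = 0. Lengths are in m, angles in rad, forces in N, time in s.
With the tool pointing down it reaches from about 0.275 to 0.85 m from the base axis. Payload 19 kg.
Tool frame: the origin (TCP) lies midway between the tips of the shut fingers; the grasp point (between the pads) lies manip.grip_point_offset behind it (manip.grip_point_offset is the distance from the TCP to the grasp point, in m); z points along the fingers, y is the line along which they close (so a half turn about z gives the same grasp; the last joint's range is limited). The gripper opens to 85 mm and grips with 20 to 120 N. Pads are 22 mm wide; open, the fingers measure 114 mm over their backs; the gripper's body (76 mm by 85 mm) begins 54 mm behind the grasp point. The pads swing forward as they close: fully open they stand 13 mm farther back than shut.
Start: joints at [-1.269, 0.15, 1.437, -0, 1.554, -0.134], TCP at [0.243, -0.521, 0.231] pointing down, gripper open.
Joint ranges: [-2.8, 2.8], [-0.68, 2.1], [0.12, 2.68], [-1.39, 4.53], [0.16, 2.79], [-2.81, 2.81]. Speed limits (rad/s): [1.89, 1.89, 2.22, 3.01, 3.01, 3.01].

### API

Orientations are given as a unit quaternion [w, x, y, z].
In Python, from bench import manip gives the robot as it stands.
- The arm moves only by the shell command python3 -m creep 'ROWS'. ROWS is JSON, a list of rows, each an object with "travel": the shift along the tool's x, y, z in m, a list of three; "turn": the turn, a rotation vector about the tool's x, y, z in rad, a list of three; "grip": the finger opening in m, from 0 to 0.0854. A call has 1 to 12 rows; each row is the pose to reach, as a shift and turn from the pose commanded when the call began, along the tool's axes at that moment; what a row does not reach only later rows make up. A row lasts 1/10 s, in which the tool goes at most 50 mm and 8.59 degrees, less where a joint would pass 70% of its speed; a pose out of reach is approached as far as the arm can. A call with a gripper value outside its range is refused whole. The fingers move at their own pace and stop on an object; the grip force is fixed at half the most. Time passes only in rows, so rows that repeat a pose let the fingers close. It gives the time, the measured TCP pose, the force, the opening and the grip force at its end, in the units of the state.
- manip.observe(): the state, without advancing time (a new reading comes with each control period).
- manip.read_camera(name): name is "scene" or "top"; returns a dict with "img" (480x640x3 uint8, blue, green, red), "K" (3x3 intrinsics, pixels), "k1" (the pictures are not rectified: a ray, as slopes to the right and down, at radius r is drawn at 1 + k1 r^2 times it, then the intrinsics apply), "T" (4x4, takes a point from camera to world coordinates). Camera axes: x right, y up, looking along -z (the intrinsics and any distortion apply to the point x, -y, -z); pixel columns grow to the right and rows downward; lengths in m; the calibration is good to about 2 mm. A picture is of the moment at which its call begins. There is no depth.
- manip.hand_in(): hands the job in; it is judged then, once.
Trained networks look in the newest picture that a camera, given by its name, has taken for a name from the list of things; names that differ only in an ending like _2 or _b are one class to them, and where a whole thing is asked for, a point or a joint stands for the part that bears it (a point fixed in the world has none). Each returns a list of dicts, best first, with "score" (0 to 1); they miss things now and then, are a little off and sometimes report something else, mostly with a low value. They report only what shows in the picture. A call takes as long as a camera call. They do not tell look-alikes from the thing itself.
- manip.spot_in(camera, thing): "at" ([x, y, z] in m, in the coordinates of the camera as it stood for that picture, good to about 4 mm: the middle of the surface that is visible of it).
- manip.tip_of(camera, thing): "at" ([x, y, z] in m, in the coordinates of the camera as it stood for that picture, good to about 4 mm: a listed point, or the origin of a listed thing).
The state is a dict: "t": time; "q": joint angles; "qd": joint speeds; "joint_torque": joint torques, N m; "position": TCP position; "tcp_rot": TCP orientation; "contact_force": force on the tool from outside, world axes, zero at the start; "torque": the same for the moment, N m; "gripper_width": finger opening in m; "grip_force": force on a finger pad.
Only numpy, scipy, OpenCV 4.12 (cv2) and the standard library are available. Lean on these libraries where they do the work, as an engineer would, in place of code of your own. Each camera call takes 0.05 s, during which the arm holds its last target. There are 200 camera calls.

### The job

Put the key hook away safely: pick up the big steel snap hook by its grip bar and push it onto the closed eye (the arch with both ends fixed to its foot), not the open single post, so that one upright limb of the arch presses the sprung gate open, passes into the hook and the gate snaps shut behind it. Then set the hook down there, still clipped round the limb, and let go.

Things in the scene. Friction and masses are not known exactly. Their poses are not given: they have to be found in the camera images.
- hook: Loose steel snap hook, 160 x 73 mm, 0.1-0.2 kg, lying flat. Origin: underside, below the middle of its grip bar; x from bar to gate, z up. Bar: 14 mm wide (y), 20 high, x -28..28; grip across y. Behind it a small ring to x -48. Head: flat loop of 11 mm rod, z 0..11, outside x 36..112, y -37..37, free inside x 47..103, y -25..25; its front is the gate, closing a mouth y -16..18.
- gate (a joint): Sprung 6 mm rod along y at x 106 of the hook, hinged at y 20; rad, 0 shut, up to 1.45 inward, never outward. A limb pushed in along the hook's -x at y 0 (+-9 mm) opens it with under 5 N; it springs shut once the limb's axis is at hook x 68 or less; the limb bottoms at x 51.
- limb_left (a point): Closed eye: fixed arch of 8 mm steel rod, 70 mm high, two upright limbs 72 mm apart, on a 50 x 110 x 5 mm foot with 8 mm high collars. Point: on the left limb's axis, 35 mm above the worktop. Axes: y from right limb to left, x square to the arch, roughly away from the robot, z up. The limb is straight from z 8 to 55 mm. Either limb will do.
- limb_right (a point): The same point and axes on the right limb of the same arch, 72 mm from limb_left. Not listed: a slide box, 32 mm high, stands between hook and eye, and the analyser's tall front rises about 0.64 m ahead of the base beyond the hook; carry the hook over the one and clear of the other.
- open_post: To be left bare: one upright 8 mm steel post, 70 mm high, open at the top, on the same kind of fixed foot. Origin: on the worktop under the post. It and the eye may swap places.
There are look-alikes about, which are no part of the job. Leave any green look-alike of the part that bears limb_left alone.

How it is judged:
On the way:
1. a limb of the closed eye presses the gate inward (value of joint gate above 0.3 rad and (horizontal distance between hook and limb_left below 0.125 m or horizontal distance between hook and limb_right below 0.125 m)).
At the end, for the whole second after the job is handed in: One limb of the closed eye stands inside the hook's loop, the gate is shut behind it (within 0.12 rad), and the hook lies still at the foot of the eye, its grip bar's underside less than 30 mm above the worktop and tilted less than 20 degrees (((x of limb_left in the frame of hook between 0.042 and 0.104 m and y of limb_left in the frame of hook between -0.028 and 0.028 m) or (x of limb_right in the frame of hook between 0.042 and 0.104 m and y of limb_right in the frame of hook between -0.028 and 0.028 m)) and value of joint gate below 0.12 rad and height (world z) of hook below 0.03 m and angle between hook's own z axis and vertical below 0.35 rad and linear speed of hook below 0.02 m/s); the robot touches nothing.
It also fails if it takes over 42 s, if anything falls off the work surface, if the arm or the gripper's body presses on something with over 40 N, if the wrist force passes 120 N, or if a joint passes its speed limit or range.

## Working session

There is one attempt and no reset: what is moved stays moved. The work goes in short steps, Python scripts to look and compute and a shell command to move; the robot and the scene stay as the last step left them, time stands still between calls to the robot, and variables do not carry over. Pictures are saved under pics/ and viewed, at most 10 in all, crops included, and the job is handed in when it is done.

```bash
ls; mkdir -p pics; cat > h.py <<'E'
import numpy as np, cv2
from bench import manip
def w(c,p): return (np.array(c["T"])@np.r_[p,1])[:3]
def ray(c,u,v):
    K=np.array(c["K"]);d=np.array([[[u,v]]],float)
    p=cv2.undistortPoints(d,K,np.array([c["k1"],0,0,0.]))[0,0]
    T=np.array(c["T"]);return T[:3,3],T[:3,:3]@np.array([p[0],-p[1],-1])
def at_z(c,u,v,z):
    o,d=ray(c,u,v);return o+d*(z-o[2])/d[2]
def px(c,P):
    T=np.array(c["T"]);q=T[:3,:3].T@(np.array(P)-T[:3,3])
    q=np.array([q[0],-q[1],-q[2]])
    return cv2.projectPoints(q.reshape(1,1,3),np.zeros(3),np.zeros(3),np.array(c["K"]),np.array([c["k1"],0,0,0.]))[0][0,0]
E
python3 - <<'E'
from h import *
np.set_printoptions(precision=4,suppress=True)
for n in ["scene","top"]:
    c=manip.read_camera(n);cv2.imwrite(f"pics/{n}0.png",c["img"]);print(n,c["T"],c["k1"])
    for th in ["hook","limb_left","limb_right","open_post"]:
        for f in ("tip_of","spot_in"):
            for r in getattr(manip,f)(n,th)[:4]:
                P=w(c,r["at"]);print(th,f,round(r["score"],2),P,px(c,P))
print(manip.observe(),manip.grip_point_offset)
E
```

```text
pics
scene [[-0.6333  0.4925 -0.597  -0.4606]
 [-0.7738 -0.3878  0.5009  0.5733]
 [ 0.0152  0.7791  0.6267  1.0833]
 [ 0.      0.      0.      1.    ]] -0.08610994089320895
hook tip_of 0.8 [ 0.4912  0.1661 -0.0007] [202.0113 330.2995]
hook spot_in 0.96 [0.5308 0.1644 0.0096] [194.1355 318.026 ]
limb_left tip_of 0.94 [ 0.4659 -0.6776  0.0336] [440.5666 203.3802]
limb_left spot_in 0.92 [ 0.4625 -0.7151  0.006 ] [448.0001 206.7962]
limb_right tip_of 0.78 [ 0.4645 -0.756   0.0333] [457.1806 195.0531]
limb_right spot_in 0.65 [ 0.4615 -0.7163  0.0033] [448.3547 207.4845]
limb_right spot_in 0.4 [0.5316 0.1695 0.0117] [192.1009 318.1898]
open_post tip_of 0.68 [ 0.5291 -0.4392  0.0005] [370.6357 230.664 ]
open_post spot_in 0.94 [ 0.5247 -0.4333  0.0067] [370.3205 230.4663]
top [[-0.0165  0.9955 -0.0929  0.3813]
 [-0.9998 -0.0156  0.0104 -0.2299]
 [ 0.0089  0.0931  0.9956  1.7076]
 [ 0.      0.      0.      1.    ]] -0.11901860915468603
hook tip_of 0.9 [0.4938 0.1702 0.0027] [185.3602 252.9998]
hook spot_in 0.79 [0.5342 0.1677 0.0103] [185.6569 240.0141]
hook spot_in 0.44 [ 0.5297 -0.4269  0.0
[... 511 characters left out ...]
_post tip_of 0.77 [ 0.5299 -0.4277 -0.0005] [374.5489 238.7338]
open_post spot_in 0.7 [ 0.5285 -0.4263  0.0056] [374.343  239.0288]
open_post spot_in 0.18 [ 0.5568 -0.2578  0.0049] [320.7003 230.9279]
{'t': 0.9, 'q': array([-1.269 ,  0.1505,  1.4374,  0.    ,  1.5538, -0.134 ]), 'qd': array([ 0.0007, -0.0008,  0.0002, -0.0008,  0.0022, -0.0018]), 'joint_torque': array([ -0.0015, -71.2801, -57.105 ,  -0.0004,   0.0015,  -0.    ]), 'position': array([ 0.2427, -0.5212,  0.2312]), 'tcp_rot': array([-0.0001,  0.9764,  0.2162,  0.    ]), 'contact_force': array([-0.4206,  0.0539,  0.7622]), 'torque': array([ 0.0308, -0.0137, -0.0172]), 'grip_force': 0.0, 'gripper_width': 0.08503638103052404} 0.0187
```

```bash
python3 - <<'E'
import cv2,numpy as np
s=cv2.imread("pics/scene0.png");t=cv2.imread("pics/top0.png")
cv2.imwrite("pics/cropA.png",cv2.resize(t[190:300,150:510],None,fx=2.2,fy=2.2,interpolation=cv2.INTER_CUBIC))
cv2.imwrite("pics/cropB.png",cv2.resize(s[170:370,150:490],None,fx=2.3,fy=2.3,interpolation=cv2.INTER_CUBIC))
E
```

```text
(no output)
```

View pics/cropA.png

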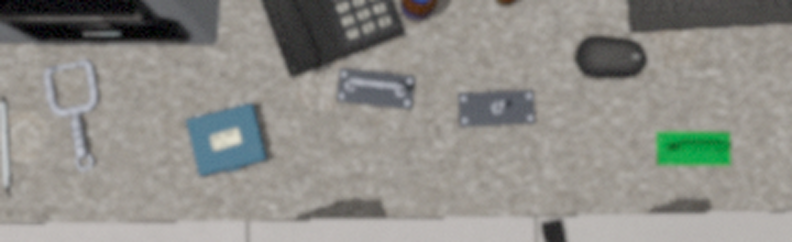

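View pics/cropB.png

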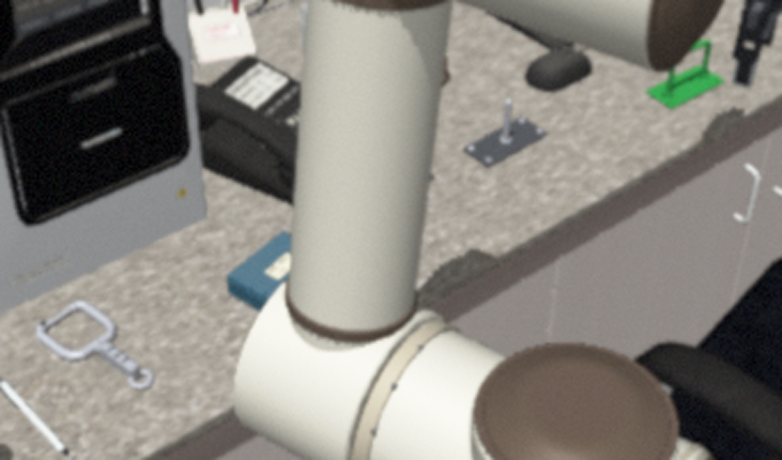

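View pics/scene0.png

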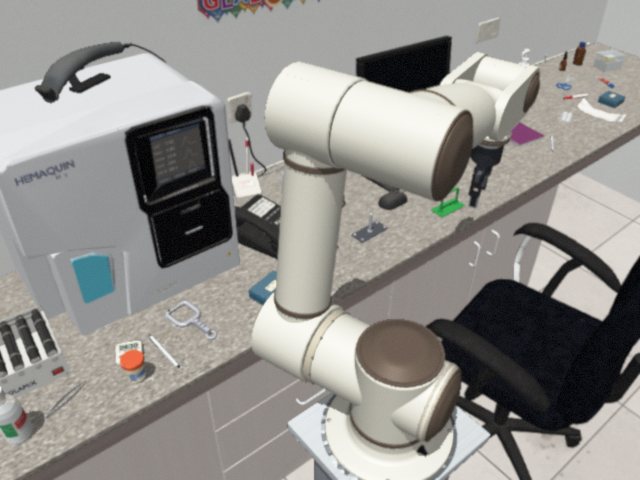

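Candidates for the eye in the top picture are the grey arch on the dark foot at (321,231), the green arch at (463,258) and the single post at (374,239). The grey arch fits: both its ends are fixed to the foot. The green one is the look-alike and the post is open at the top. I'll check it, and the hook's yaw, in one enlarged crop with overlays.

```bash
python3 - <<'E'
from h import *
np.set_printoptions(precision=4,suppress=True)
c=manip.read_camera("top");im=c["img"]
ring=at_z(c,188.4,263.2,.005);head=at_z(c,182.7,229.8,.0055)
print("ring",ring,"head",head,np.linalg.norm(head-ring))
d=(head-ring)[:2];yaw=np.arctan2(d[1],d[0]);d/=np.hypot(*d);n=np.array([-d[1],d[0]])
org=(ring[:2]+head[:2])/2-d*(75-41)/2000; print("hook",org,np.degrees(yaw))
for u,v,z in [(282.7,224,0),(282.7,224,.03),(334,206,0),(334,206,.03),(308,215,0),(308,215,.03)]: print("phone",u,v,at_z(c,u,v,z))
for u,v in [(235,242),(265,234),(272,262),(241,270)]: print("box",at_z(c,u,v,.032))
S=10
def crop(u0,v0,a,b,polys):
    o=cv2.resize(im[v0:v0+b,u0:u0+a],None,fx=S,fy=S,interpolation=cv2.INTER_CUBIC)
    for P,col in polys:
        q=np.array([(px(c,p)-[u0-.5+.5,v0])*S+S/2 for p in P]).astype(int)
        cv2.polylines(o,[q],False,col,1)
    return o
def H(x,y,z=.006): return np.r_[org+d*x+n*y,z]
hk=[([H(.036,-.037),H(.036,.037),H(.112,.037),H(.112,-.037),H(.036,-.037)],(0,0,255)),([H(-.048,0),H(.106,0)],(0,255,0)),([H(-.028,-.007),H(-.028,.007),H(.028,.007),H(.028,-.007)],(255,0,0))]
L=np.array([.5635,-.2195]);R=np.array([.5565,-.2930])
ey=[([np.r_[R,.008],np.r_[R,.066],np.r_[L,.066],np.r_[L,.008]],(0,0,255))]
a=crop(166,212,38,58,hk);b=crop(292,202,42,58,ey)
cv2.imwrite("pics/ov1.png",np.hstack([a,b]))
E
```

```text
ring [0.4613 0.1599 0.005 ] head [0.5672 0.1785 0.0055] 0.10750762668528961
hook [0.4975 0.1663] 9.973796586599862
phone 282.7 224 [ 0.5812 -0.1382  0.    ]
phone 282.7 224 [ 0.5777 -0.1398  0.03  ]
phone 334 206 [ 0.6361 -0.3015  0.    ]
phone 334 206 [ 0.6316 -0.3002  0.03  ]
phone 308 215 [ 0.6086 -0.2186  0.    ]
phone 308 215 [ 0.6046 -0.2188  0.03  ]
box [0.5237 0.0084 0.032 ]
box [ 0.5471 -0.0848  0.032 ]
box [ 0.4601 -0.1057  0.032 ]
box [ 0.4369 -0.0098  0.032 ]
```

View pics/ov1.png

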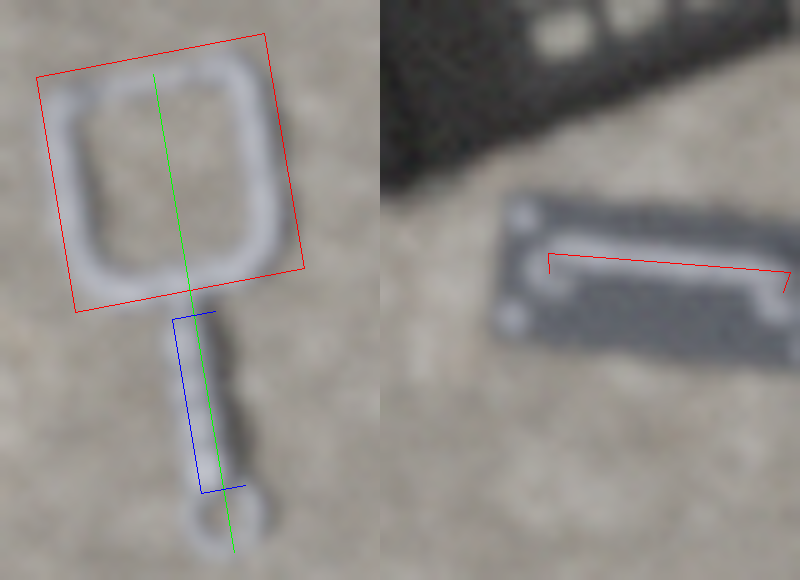

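The crop shows the hook with its bar at about (202,395), its ring at (228,515) and its head up and slightly to the left, so yaw is about 11.5°. On the right is the grey arch, with both ends on the dark foot at (548,283) and (770,308): that is the closed eye. I'll use its right limb, which has more room from the phone. First I move above the hook.

```bash
python3 -m creep '[{"travel":[0.52,-0.519,0.11],"turn":[0,0,0.235],"grip":0.085},{"travel":[0.52,-0.519,0.11],"turn":[0,0,0.235],"grip":0.085},{"travel":[0.52,-0.519,0.11],"turn":[0,0,0.235],"grip":0.085},{"travel":[0.52,-0.519,0.11],"turn":[0,0,0.235],"grip":0.085},{"travel":[0.52,-0.519,0.11],"turn":[0,0,0.235],"grip":0.085},{"travel":[0.52,-0.519,0.11],"turn":[0,0,0.235],"grip":0.085},{"travel":[0.52,-0.519,0.11],"turn":[0,0,0.235],"grip":0.085},{"travel":[0.52,-0.519,0.11],"turn":[0,0,0.235],"grip":0.085},{"travel":[0.52,-0.519,0.11],"turn":[0,0,0.235],"grip":0.085},{"travel":[0.52,-0.519,0.11],"turn":[0,0,0.235],"grip":0.085},{"travel":[0.52,-0.519,0.11],"turn":[0,0,0.235],"grip":0.085},{"travel":[0.52,-0.519,0.11],"turn":[0,0,0.235],"grip":0.085}]'
cat >> h.py <<'E'
from scipy.spatial.transform import Rotation as Ro
def go(P,yaw_deg):
    s=manip.observe();q=s["tcp_rot"];R=Ro.from_quat([q[1],q[2],q[3],q[0]]);y=np.radians(yaw_deg)
    G=Ro.from_matrix(np.array([[np.cos(y),np.sin(y),0],[np.sin(y),-np.cos(y),0],[0,0,-1]]))
    print("t",round(s["t"],2),"pos",s["position"],"travel",R.inv().apply(np.array(P)-s["position"]).round(4),"turn",(R.inv()*G).as_rotvec().round(4),"w",s["gripper_width"],"F",s["contact_force"])
np.set_printoptions(precision=4,suppress=True)
E
python3 - <<'E'
from h import *
go([.495,.168,.12],11.5)
E
```

```text
t: 2.15
position: [0.4468, 0.0382, 0.1425]
tcp_rot: [0.0, 0.995, 0.1, 0.001]
contact_force: [1.6, -1.1, 0.6]
gripper_width: 0.0852
grip_force: 0.0
t 2.15 pos [0.4468 0.0382 0.1425] travel [ 0.0731 -0.1175  0.0226] turn [ 0.0003 -0.001   0.0002] w 0.08519394149984295 F [ 1.5529 -1.1256  0.577 ]
```

```bash
python3 -m creep '[{"travel":[0.073,-0.1175,0.022],"turn":[0,0,0],"grip":0.085},{"travel":[0.073,-0.1175,0.022],"turn":[0,0,0],"grip":0.085},{"travel":[0.073,-0.1175,0.022],"turn":[0,0,0],"grip":0.085},{"travel":[0.073,-0.1175,0.022],"turn":[0,0,0],"grip":0.085},{"travel":[0.073,-0.1175,0.022],"turn":[0,0,0],"grip":0.085},{"travel":[0.073,-0.1175,0.022],"turn":[0,0,0],"grip":0.085}]'
python3 - <<'E'
from h import *
go([.495,.168,.003],11.5)
for n in ["scene","top"]:
    c=manip.read_camera(n);cv2.imwrite(f"pics/{n}1.png",c["img"])
    for th in ["hook","limb_left","limb_right","open_post"]:
        for r in manip.tip_of(n,th)[:4]:
            P=w(c,r["at"]);print(n,th,round(r["score"],2),P,px(c,P))
a=cv2.imread("pics/scene1.png");b=cv2.imread("pics/top1.png")
o=np.hstack([cv2.resize(a[160:400,120:420],(400,320)),cv2.resize(b[180:300,150:300],(400,320))])
cv2.imwrite("pics/v2.png",o)
E
```

```text
t: 2.75
position: [0.4944, 0.1651, 0.1206]
tcp_rot: [0.0, 0.995, 0.1, -0.0]
contact_force: [0.9, 0.2, -0.9]
gripper_width: 0.0851
grip_force: 0.0
t 2.75 pos [0.4944 0.1651 0.1206] travel [ 0.0011 -0.0027  0.1176] turn [ 0.0001  0.     -0.0004] w 0.08508885767452529 F [ 0.8732  0.1638 -0.9121]
scene hook 0.68 [0.4943 0.166  0.    ] [201.4056 329.3718]
scene limb_left 0.93 [ 0.4652 -0.6767  0.0346] [440.5974 203.3163]
scene limb_right 0.58 [ 0.4658 -0.7532  0.0337] [456.3485 195.0587]
top hook 0.62 [ 0.4945  0.1683 -0.0012] [186.2574 252.8358]
top limb_left 0.71 [ 0.5673 -0.221   0.0335] [308.8666 226.7709]
top limb_left 0.62 [ 0.4656 -0.6778  0.0356] [456.3938 257.0468]
top limb_right 0.67 [ 0.4645 -0.7483  0.0376] [478.7416 256.94  ]
top limb_right 0.62 [ 0.5565 -0.2949  0.032 ] [332.7869 229.9407]
top open_post 0.7 [ 0.5322 -0.4264  0.0009] [374.1781 237.9756]
```

View pics/v2.png

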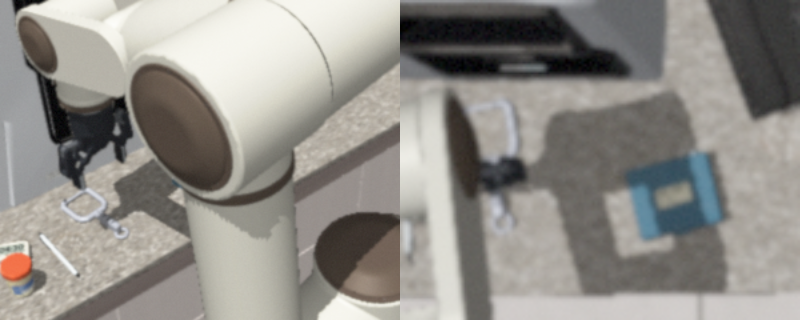

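Scene view on the left, top view on the right: the gripper hangs over the grip bar, and the networks agree on the hook at (0.4945, 0.167). Now descend and grip.

```bash
python3 -m creep '[{"travel":[0.001,-0.002,0.04],"turn":[0,0,0],"grip":0.085},{"travel":[0.001,-0.002,0.08],"turn":[0,0,0],"grip":0.085},{"travel":[0.001,-0.002,0.105],"turn":[0,0,0],"grip":0.06},{"travel":[0.001,-0.002,0.117],"turn":[0,0,0],"grip":0.04},{"travel":[0.001,-0.002,0.117],"turn":[0,0,0],"grip":0.03},{"travel":[0.001,-0.002,0.117],"turn":[0,0,0],"grip":0.005},{"travel":[0.001,-0.002,0.117],"turn":[0,0,0],"grip":0.005},{"travel":[0.001,-0.002,0.117],"turn":[0,0,0],"grip":0.005},{"travel":[0.001,-0.002,0.117],"turn":[0,0,0],"grip":0.005},{"travel":[0.001,-0.002,0.117],"turn":[0,0,0],"grip":0.005}]'
python3 - <<'E'
from h import *
go([.495,.168,.003],11.5)
E
```

```text
t: 4.25
position: [0.4962, 0.1682, 0.0051]
tcp_rot: [-0.0, 0.995, 0.1, 0.001]
contact_force: [-0.6, -0.3, 8.3]
gripper_width: 0.0125
grip_force: 59.5
t 4.25 pos [0.4962 0.1682 0.0051] travel [-0.0012 -0.0001  0.0021] turn [-0.0001 -0.0028  0.0001] w 0.012487106388400549 F [-0.5633 -0.3042  8.2868]
```

```bash
python3 -m creep '[{"travel":[0,0,-0.02],"turn":[0,0,0],"grip":0.005},{"travel":[0,0,-0.05],"turn":[0,0,0],"grip":0.005},{"travel":[0,0,-0.09],"turn":[0,0,0],"grip":0.005},{"travel":[0,0,-0.12],"turn":[0,0,0],"grip":0.005},{"travel":[-0.02,0.04,-0.12],"turn":[0,0,0.05],"grip":0.005},{"travel":[-0.035,0.085,-0.12],"turn":[0,0,0.12],"grip":0.005},{"travel":[-0.05,0.13,-0.12],"turn":[0,0,0.19],"grip":0.005},{"travel":[-0.068,0.175,-0.12],"turn":[0,0,0.26],"grip":0.005},{"travel":[-0.085,0.22,-0.12],"turn":[0,0,0.33],"grip":0.005},{"travel":[-0.105,0.265,-0.12],"turn":[0,0,0.40],"grip":0.005},{"travel":[-0.12,0.305,-0.12],"turn":[0,0,0.47],"grip":0.005},{"travel":[-0.135,0.345,-0.12],"turn":[0,0,0.497],"grip":0.005}]'
python3 - <<'E'
from h import *
go([.422,-.251,.12],-17)
c=manip.read_camera("top")
cv2.imwrite("pics/top3.png",c["img"])
for r in manip.tip_of("top","hook"): P=w(c,r["at"]);print(r["score"],P)
E
```

```text
t: 5.45
position: [0.4311, -0.199, 0.1245]
tcp_rot: [0.0, 0.989, -0.149, 0.001]
contact_force: [0.9, -0.2, -1.0]
gripper_width: 0.0123
grip_force: 58.5
t 5.45 pos [ 0.4311 -0.199   0.1245] travel [0.0066 0.0524 0.0046] turn [ 0.0004 -0.0017 -0.0028] w 0.01229953101611061 F [ 0.9297 -0.1765 -1.0286]
```

```bash
python3 -m creep '[{"travel":[0.004,0.03,0],"turn":[0,0,0],"grip":0.005},{"travel":[0.0066,0.0524,0.03],"turn":[0,0,0],"grip":0.005},{"travel":[0.0066,0.0524,0.06],"turn":[0,0,0],"grip":0.005},{"travel":[0.0066,0.0524,0.085],"turn":[0,0,0],"grip":0.005},{"travel":[0.0066,0.0524,0.085],"turn":[0,0,0],"grip":0.005},{"travel":[0.0066,0.0524,0.085],"turn":[0,0,0],"grip":0.005}]'
python3 - <<'E'
from h import *
go([.422,-.251,.04],-17)
s=manip.observe()["position"]
ims=[]
for n in ["top","scene"]:
    c=manip.read_camera(n);cv2.imwrite(f"pics/{n}4.png",c["img"])
    for th in ["hook","limb_left","limb_right"]:
        for r in manip.tip_of(n,th)[:3]: P=w(c,r["at"]);print(n,th,round(r["score"],2),P)
    y=np.radians(-17);d=np.array([np.cos(y),np.sin(y)]);m=np.array([-d[1],d[0]])
    H=lambda x,yy,z=s[2]+.001: np.r_[s[:2]+d*x+m*yy,z]
    S=8 if n=="top" else 5
    q0=px(c,H(.08,0)).astype(int)-[25,35] if n=="top" else px(c,H(.08,0)).astype(int)-[40,56]
    a,b=(50,70) if n=="top" else (80,112)
    o=cv2.resize(c["img"][q0[1]:q0[1]+b,q0[0]:q0[0]+a],(400,560),interpolation=cv2.INTER_CUBIC);S=400/a
    L=np.array([.5645,-.2200]);R=np.array([.5555,-.2925])
    for P,col in [([H(.036,-.037),H(.036,.037),H(.112,.037),H(.112,-.037),H(.036,-.037)],(0,0,255)),([H(-.04,0),H(.16,0)],(0,255,0)),([np.r_[R,.008],np.r_[R,.066],np.r_[L,.066],np.r_[L,.008]],(255,0,255))]:
        cv2.polylines(o,[np.array([(px(c,p)-q0+.5)*S for p in P]).astype(int)],False,col,1)
    ims.append(o)
cv2.imwrite("pics/ov4.png",np.hstack(ims))
E
```

```text
t: 6.15
position: [0.4231, -0.249, 0.0395]
tcp_rot: [0.0, 0.989, -0.147, 0.0]
contact_force: [1.2, -0.7, 0.5]
gripper_width: 0.0125
grip_force: 58.6
t 6.15 pos [ 0.4231 -0.249   0.0395] travel [-0.0004  0.0022 -0.0005] turn [ 0.     -0.0004  0.0009] w 0.01250835162503203 F [ 1.207  -0.6808  0.5156]
top hook 0.48 [ 0.5565 -0.292   0.0371]
top limb_left 0.96 [ 0.4651 -0.6798  0.0366]
top limb_left 0.66 [ 0.5663 -0.221   0.0326]
top limb_right 0.95 [ 0.5581 -0.2934  0.0343]
top limb_right 0.84 [ 0.465  -0.7521  0.0366]
scene hook 0.7 [ 0.4198 -0.2485  0.0352]
scene limb_left 0.92 [ 0.4623 -0.6795  0.0355]
scene limb_left 0.88 [ 0.5648 -0.2223  0.0344]
scene limb_right 0.87 [ 0.5577 -0.2947  0.0342]
scene limb_right 0.87 [ 0.4662 -0.7549  0.0347]
scene limb_right 0.57 [ 0.5641 -0.2243  0.0329]
```

View pics/ov4.png

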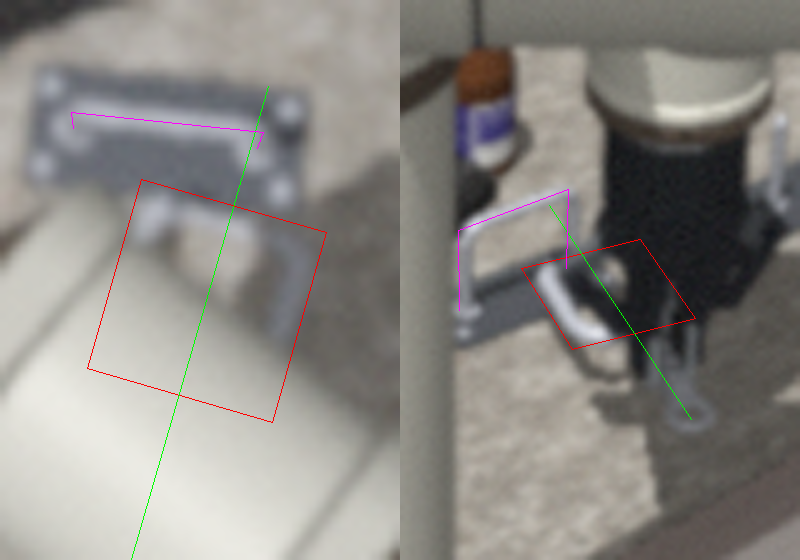

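The outlines fit: in the top crop the head's front is at (200,195), and the right limb stands near (257,140), just 3 mm off the hook's axis. I'll correct that, lower to about 16 mm under the hook, and push slowly.

```bash
python3 -m creep '[{"travel":[0,0.003,0.010],"turn":[0,0,0],"grip":0.005},{"travel":[0,0.003,0.018],"turn":[0,0,0],"grip":0.005},{"travel":[0.01,0.003,0.018],"turn":[0,0,0],"grip":0.005},{"travel":[0.02,0.003,0.018],"turn":[0,0,0],"grip":0.005},{"travel":[0.027,0.003,0.018],"turn":[0,0,0],"grip":0.005},{"travel":[0.034,0.003,0.018],"turn":[0,0,0],"grip":0.005},{"travel":[0.041,0.003,0.018],"turn":[0,0,0],"grip":0.005},{"travel":[0.048,0.003,0.018],"turn":[0,0,0],"grip":0.005},{"travel":[0.053,0.003,0.018],"turn":[0,0,0],"grip":0.005}]'
python3 - <<'E'
from h import *
y=np.radians(-17)
go([.557-.06*np.cos(y),-.2935-.06*np.sin(y),.0215],-17)
E
```

```text
t: 7.45
position: [0.473, -0.2675, 0.0204]
tcp_rot: [-0.0, 0.989, -0.148, -0.0]
contact_force: [-1.8, 1.3, -1.3]
gripper_width: 0.0126
grip_force: 58.5
t 7.45 pos [ 0.473  -0.2675  0.0204] travel [ 0.0279  0.0003 -0.0011] turn [-0.0003  0.0002  0.0006] w 0.012600069951799141 F [-1.8019  1.3497 -1.3358]
```

About 2 N of back force, consistent with the gate being pressed in. I'll continue to limb x ≈ 59 mm.

```bash
python3 -m creep '[{"travel":[0.007,0,0],"turn":[0,0,0],"grip":0.005},{"travel":[0.014,0,0],"turn":[0,0,0],"grip":0.005},{"travel":[0.021,0,0],"turn":[0,0,0],"grip":0.005},{"travel":[0.027,0,0],"turn":[0,0,0],"grip":0.005},{"travel":[0.029,0,0],"turn":[0,0,0],"grip":0.005},{"travel":[0.029,0,0],"turn":[0,0,0],"grip":0.005},{"travel":[0.029,0,0],"turn":[0,0,0],"grip":0.005}]'
python3 - <<'E'
from h import *
y=np.radians(-17)
go([.557-.06*np.cos(y),-.2935-.06*np.sin(y),.0215],-17)
ims=[]
for n in ["top","scene"]:
    c=manip.read_camera(n);cv2.imwrite(f"pics/{n}5.png",c["img"])
    for r in manip.tip_of(n,"hook")[:2]: print(n,round(r["score"],2),w(c,r["at"]))
    q=px(c,[.557,-.2935,.02]).astype(int)
    o=c["img"][q[1]-28:q[1]+28,q[0]-20:q[0]+20] if n=="top" else c["img"][q[1]-35:q[1]+35,q[0]-25:q[0]+25]
    ims.append(cv2.resize(o,(400,560),interpolation=cv2.INTER_CUBIC))
cv2.imwrite("pics/v5.png",np.hstack(ims))
E
```

```text
t: 8.15
position: [0.5001, -0.2759, 0.0204]
tcp_rot: [-0.0, 0.989, -0.148, -0.0]
contact_force: [0.2, -0.3, -0.9]
gripper_width: 0.0128
grip_force: 58.7
t 8.15 pos [ 0.5001 -0.2759  0.0204] travel [-0.0004  0.0002 -0.0011] turn [-0.0001  0.0002  0.0005] w 0.01284764183387977 F [ 0.1713 -0.3211 -0.9005]
scene 0.56 [ 0.4948 -0.2756  0.0177]
```

View pics/v5.png

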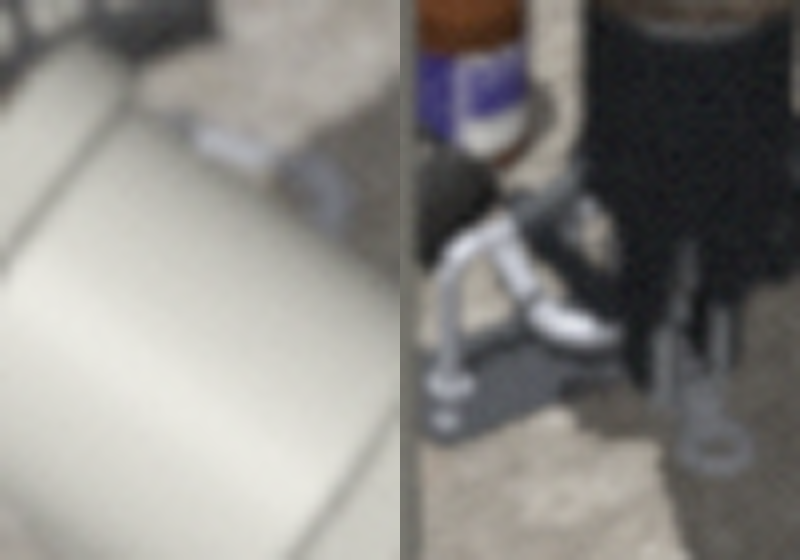

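The back force is gone after 2 N mid-push, and the scene crop shows the loop's left rail running through under the arch from (510,240) to (580,330). So the limb is inside and the gate has sprung shut. Now lower onto the foot, checking the force.

```bash
python3 -m creep '[{"travel":[0.001,0,0.003],"turn":[0,0,0],"grip":0.005},{"travel":[0.001,0,0.006],"turn":[0,0,0],"grip":0.005},{"travel":[0.001,0,0.009],"turn":[0,0,0],"grip":0.005},{"travel":[0.001,0,0.009],"turn":[0,0,0],"grip":0.005}]'
```

```text
t: 8.75
position: [0.501, -0.276, 0.0108]
tcp_rot: [-0.0, 0.989, -0.148, -0.0]
contact_force: [0.8, 0.3, -1.7]
gripper_width: 0.0124
grip_force: 58.7
```

```bash
python3 -m creep '[{"travel":[0,0,0.002],"turn":[0,0,0],"grip":0.005},{"travel":[0,0,0.002],"turn":[0,0,0],"grip":0.02},{"travel":[0,0,0.002],"turn":[0,0,0],"grip":0.04},{"travel":[0,0,0.002],"turn":[0,0,0],"grip":0.05},{"travel":[0,0,0.002],"turn":[0,0,0],"grip":0.05},{"travel":[0,0,0.002],"turn":[0,0,0],"grip":0.05},{"travel":[0,0,-0.02],"turn":[0,0,0],"grip":0.05},{"travel":[0,0,-0.05],"turn":[0,0,0],"grip":0.05},{"travel":[-0.03,0,-0.09],"turn":[0,0,0],"grip":0.05},{"travel":[-0.08,0,-0.13],"turn":[0,0,0],"grip":0.05},{"travel":[-0.13,0,-0.16],"turn":[0,0,0],"grip":0.05},{"travel":[-0.16,0,-0.19],"turn":[0,0,0],"grip":0.05}]'
python3 - <<'E'
from h import *
go([.3,-.3,.2],-17)
ims=[]
for n in ["top","scene"]:
    c=manip.read_camera(n);cv2.imwrite(f"pics/{n}6.png",c["img"])
    for th in ("hook","limb_right"):
        for r in manip.tip_of(n,th)[:2]: print(n,th,round(r["score"],2),w(c,r["at"]))
    q=px(c,[.54,-.285,.02]).astype(int)
    o=c["img"][q[1]-32:q[1]+31,q[0]-22:q[0]+23] if n=="top" else c["img"][q[1]-35:q[1]+35,q[0]-25:q[0]+25]
    ims.append(cv2.resize(o,(400,560),interpolation=cv2.INTER_CUBIC))
cv2.imwrite("pics/v6.png",np.hstack(ims))
E
```

```text
t: 9.95
position: [0.3567, -0.2316, 0.1926]
tcp_rot: [-0.0, 0.989, -0.147, -0.0]
contact_force: [-0.4, -0.0, 0.5]
gripper_width: 0.0499
grip_force: 0.0
t 9.95 pos [ 0.3567 -0.2316  0.1926] travel [-0.0344  0.0819 -0.0074] turn [-0.0004  0.0008  0.0008] w 0.04989040217626869 F [-0.3612 -0.0187  0.544 ]
top hook 0.73 [ 0.495  -0.2725  0.0055]
top limb_right 0.84 [ 0.4654 -0.7565  0.0356]
top limb_right 0.76 [ 0.5557 -0.2948  0.035 ]
scene hook 0.43 [ 0.4975 -0.2798  0.0038]
scene limb_right 0.55 [ 0.4665 -0.7545  0.034 ]
```

View pics/v6.png

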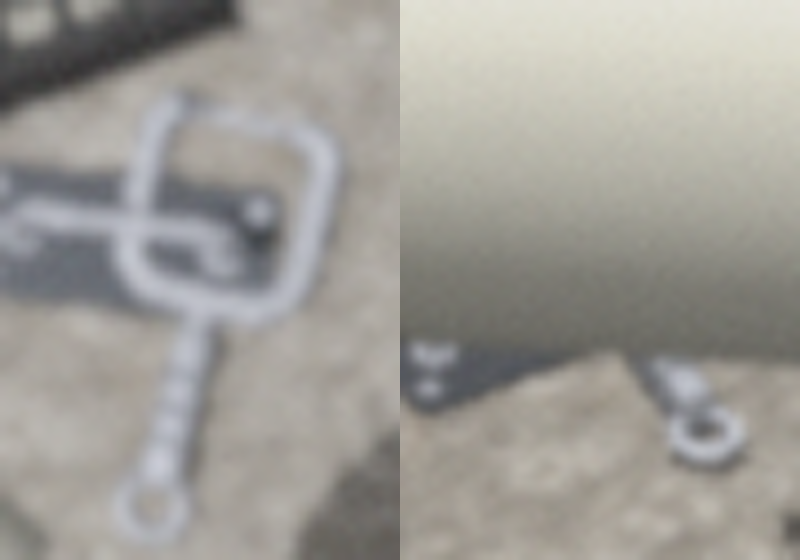

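The top crop shows the limb's foot at (225,265), inside the loop. The gate rod closes the front from (180,105) to (300,130), parallel to the loop's back, so it is shut. The hook lies at the eye's foot and the gripper is clear of it. Handing in.

```bash
python3 -c "
from bench import manip
print(manip.hand_in())"
```

```text
the job is handed in; nothing more can be done
None
```

The hook is clipped round the right limb of the grey closed eye with the gate shut, lying at the eye's foot and released; I handed the job in at about 10 s on the robot's clock, and the hand-in gave no verdict.

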